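# Turn a freshly painted marble dish on a lifter

### The arm

A 6-joint arm with a two-finger parallel gripper is mounted at the origin on the work surface. World frame = base frame: x ahead of the robot, y to its left, z up, the work surface at z = 0. Lengths are in m, angles in rad, forces in N, time in s.
With the tool pointing down it reaches from about 0.375 to 0.925 m from the base axis. Payload 5.7 kg.
Tool frame: the origin (TCP) lies between the finger pads; the fingertips stand 25 mm ahead of it and the grasp point (between the pads) lies 6 mm ahead of it; z points along the fingers, y is the line along which they close (so a half turn about z gives the same grasp; the last joint's range is limited). The gripper opens to 85 mm and grips with 20 to 120 N. Pads are 22 mm wide; open, the fingers measure 114 mm over their backs; the gripper's body (76 mm by 85 mm) begins 54 mm behind the grasp point. The pads swing forward as they close: fully open they stand 13 mm farther back than shut.
Start: joints at [1.214, 0.359, 1.51, -0, 1.272, -0.115], TCP at [0.144, 0.583, 0.256] pointing down, gripper open.
Joint ranges: [-2.97, 2.97], [-1.01, 2.36], [0.21, 2.38], [-0.96, 4.11], [0.2, 2.71], [-2.98, 2.98]. Speed limits (rad/s): [2.39, 2.39, 3.14, 3.14, 3.14, 3.14].

### API

Orientations are given as a 3x3 rotation matrix whose columns are the frame's x, y, z axes.
In Python, from station import move_to, move_straight, goto_joints, set_gripper, sleep, ik, snapshot, IKError, sign_off, spot_in, current_time, current_joints, current_joint_vel, current_joint_efforts, current_position, current_ee_rot, current_wrist_force, current_ft_torque, current_gripper_width, current_finger_force gives the robot as it stands. Calls block until the motion is done:
- move_to(position, orientation): joint-space move of the TCP to a pose.
- move_straight(position, frame=None, speed=0.15, threshold=None): straight line of the TCP; frame=None keeps the orientation; speed is the mean speed in m/s. With threshold (N) it stops when the force on the tool has changed by that much, and returns True; else False.
- goto_joints(angles): joint-space move.
- set_gripper(opening, newtons=None): finger opening in m; newtons is the grip in N (None keeps the last); returns when the fingers have stopped.
- sleep(seconds).
- ik(position, orientation): joint angles nearest the present ones, or None.
- snapshot(name): name is "scene" or "top" or "wrist"; returns a dict with "pixels" (480x640x3 uint8, red, green, blue), "camera_matrix" (3x3 intrinsics, pixels), "R" (3x3) and "t" (3): a world point X has camera coordinates R X + t. Camera axes: x right, y down, z forward; pixel columns grow to the right and rows downward; lengths in m; the calibration is good to about 2 mm. A picture is of the moment at which its call begins. There is no depth.
A pose or a line that the arm cannot do raises IKError and nothing moves.
- sign_off(): hands the job in; it is judged then, once.
Trained networks look in the newest picture that a camera, given by its name, has taken for a name from the list of things; names that differ only in an ending like _2 or _b are one class to them, and where a whole thing is asked for, a point or a joint stands for the part that bears it (a point fixed in the world has none). Each returns a list of dicts, best first, with "score" (0 to 1); they miss things now and then, are a little off and sometimes report something else, mostly with a low value. They report only what shows in the picture. A call takes as long as a camera call. They do not tell look-alikes from the thing itself.
- spot_in(camera, thing): "extent" ([centre column, centre row, width, height] in pixels, round what is visible of it).
Readings, each from a call of its own:
- current_time(): time.
- current_joints(): joint angles.
- current_joint_vel(): joint speeds.
- current_joint_efforts(): joint torques, N m.
- current_position(): TCP position.
- current_ee_rot(): TCP orientation.
- current_wrist_force(): force on the tool from outside, world axes, zero at the start.
- current_ft_torque(): the same for the moment, N m.
- current_gripper_width(): finger opening in m.
- current_finger_force(): force on a finger pad.
Only numpy, scipy, OpenCV 4.12 (cv2) and the standard library are available. Lean on these libraries where they do the work, as an engineer would, in place of code of your own. Each camera call takes 0.05 s, during which the arm holds its last target. There are 200 camera calls.

### The job

The rim of the blue dish on the drying rack is still wet, so slide the red-handled lifter under it between the rails and lift the dish straight up off the rack, about 10 cm. Then, up there over the rack, turn it level through a quarter turn, either way, so that its yellow stripe ends square across the rails, with the loose marble staying in the middle of the dish. Finish holding the dish still and level on the lifter above the rack; never touch the dish with the gripper or arm, and leave the other things on the table where they are.

Things in the scene. Friction and masses are not known exactly. Their poses are not given: they have to be found in the camera images.
- rack: Fixed pale wooden rack, left or right: two parallel rails, each 150 mm long, 20 wide, 45 high, along the rack's own x at y = +55 and -55 mm (along world y within 0.35 rad). The channel between them is 90 mm wide, open at both ends; two crossbars 8 mm high lie across it on the table at x = +50 and -50. Origin: its centre on the table.
- dish: Round blue dish, 128 mm across, 16.5 high, 140 g, lying on the rails over the rack's centre (underside at 45 mm). Flat foot 116 mm across; its top slopes 10 degrees down to the centre, 5 mm thick there. A yellow stripe 14 mm wide lies along the dish's own x, at the start along the rails within 0.1 rad. Origin: centre of its underside, z up.
- marble_center (a point): Centre of the loose amber glass marble, 30 mm in diameter, 35 g, resting in the middle of the dish.
- lifter: Spatula-like lifter lying loose on the table, blade away from the robot, 150 g. Origin: on its underside, below the grip; own x points to the blade's tip. Flat blade 4 mm thick, 66 wide, x = 50 to 165 mm. Red upright handle bar 16 mm thick (y), x = -90 to 25, 4 to 46 mm above the underside: grip it from above at x = 0, 28 mm above the underside.
- lifter_load (a point): Middle of the blade's upper face, at x = 105, y = 0, z = 4 mm of the lifter: the dish's centre sits best over it.
- green_jar: Bystander: paint jar with green cap, 46 mm across, 55 mm high. Origin: centre of its underside.
- orange_jar: Bystander: paint jar with orange cap, 46 mm across, 55 mm high. Origin: centre of its underside.
- glue: Bystander: glue bottle with red cap, 52 mm across, 130 mm high. Origin: centre of its underside.
- saucer: Bystander: white saucer, 136 mm across, 16 mm high. Origin: centre of its underside.
- cup: Bystander: white coffee cup standing on the saucer, 76 mm across, 60 mm high, with a handle. Origin: centre of its underside.
- brush: Bystander: paint brush, 190 mm long, lying on the table. Origin: centre of its underside.
There are look-alikes about, which are no part of the job. Of the things that look like the dish, the smaller one is meant.

How it is judged:
By the outcome, as a careful person would: the job done as asked, in the order asked, and still so for the second after the job is handed in, while the arm keeps its last pose, push and grip.
It also fails if it takes over 66 s, if anything falls off the work surface, if the arm or the gripper's body presses on something with over 40 N, if the wrist force passes 120 N, or if a joint passes its speed limit or range.

## Working session

There is one attempt and no reset: what is moved stays moved. The work goes in short steps, each a Python script; the robot and the scene stay as the last script left them, time stands still between calls to the robot, and variables do not carry over. Pictures are saved under pics/ and viewed, at most 10 in all, crops included, and the job is handed in when it is done.

```bash
mkdir -p pics; cat > h.py <<'E'
import numpy as np, cv2
from station import *
def snap(cam,fn=None):
    s=snapshot(cam)
    if fn: cv2.imwrite('pics/'+fn,s['pixels'][:,:,::-1])
    return s
def back(s,u,v,z):
    K=s['camera_matrix'];R=s['R'];t=np.array(s['t'])
    d=R.T@np.linalg.solve(K,[u,v,1.]);c=-R.T@t
    return c+d*(z-c[2])/d[2]
def proj(s,X):
    p=s['camera_matrix']@(s['R']@np.array(X)+s['t']);return p[:2]/p[2]
E
python3 - <<'E'
from h import *
for c in('top','scene'):
    s=snap(c,c+'0.png')
    print(c,-s['R'].T@s['t'])
    for n in['rack','dish','marble_center','lifter','green_jar','orange_jar','glue','saucer','cup','brush']:
        print(n,[(round(d['score'],2),np.round(d['extent']).tolist(),np.round(back(s,*d['extent'][:2],0.03),3).tolist()) for d in spot_in(c,n)[:3]])
E
```

```text
top [ 0.48602865 -0.00669357  1.31872529]
rack [(0.74, [265.0, 236.0, 52.0, 49.0], [0.599, 0.155, 0.03]), (0.73, [181.0, 304.0, 31.0, 80.0], [0.435, 0.364, 0.03]), (0.58, [267.0, 235.0, 71.0, 69.0], [0.601, 0.151, 0.03])]
dish [(0.96, [306.0, 326.0, 68.0, 70.0], [0.379, 0.056, 0.03]), (0.81, [265.0, 236.0, 52.0, 52.0], [0.601, 0.155, 0.03])]
marble_center []
lifter [(0.78, [387.0, 239.0, 41.0, 98.0], [0.59, -0.144, 0.03])]
green_jar [(0.79, [329.0, 157.0, 17.0, 23.0], [0.796, -0.004, 0.03])]
orange_jar [(0.7, [476.0, 285.0, 23.0, 21.0], [0.473, -0.359, 0.03])]
glue [(0.94, [486.0, 218.0, 34.0, 27.0], [0.639, -0.389, 0.03])]
saucer [(0.93, [175.0, 211.0, 56.0, 56.0], [0.664, 0.382, 0.03])]
cup [(0.77, [172.0, 213.0, 40.0, 38.0], [0.661, 0.388, 0.03])]
brush [(0.93, [178.0, 304.0, 31.0, 81.0], [0.436, 0.369, 0.03])]
scene [1.07089364 0.02971282 0.87647592]
rack [(0.92, [390.0, 265.0, 93.0, 75.0], [0.609, 0.152, 0.03])]
dish [(0.94, [394.0, 255.0, 65.0, 61.0], [0.587, 0.16, 0.03]), (0.56, [343.0, 176.0, 73.0, 64.0], [0.395, 0.053, 0.03]), (0.5, [391.0, 261.0, 93.0, 74.0], [0.601, 0.153, 0.03])]
marble_center [(0.75, [394.0, 253.0, 9.0, 17.0], [0.582, 0.159, 0.03])]
lifter [(0.56, [240.0, 254.0, 68.0, 122.0], [0.605, -0.144, 0.03])]
green_jar [(0.59, [303.0, 355.0, 26.0, 32.0], [0.8, -0.005, 0.03]), (0.15, [394.0, 249.0, 10.0, 18.0], [0.574, 0.159, 0.03])]
orange_jar [(0.72, [147.0, 195.0, 31.0, 29.0], [0.476, -0.36, 0.03]), (0.6, [394.0, 254.0, 63.0, 62.0], [0.585, 0.16, 0.03])]
glue [(0.86, [111.0, 256.0, 38.0, 49.0], [0.627, -0.394, 0.03])]
saucer [(0.92, [513.0, 301.0, 67.0, 71.0], [0.672, 0.381, 0.03]), (0.28, [490.0, 207.0, 52.0, 72.0], [0.458, 0.365, 0.03])]
cup [(0.85, [514.0, 295.0, 58.0, 57.0], [0.659, 0.386, 0.03]), (0.61, [391.0, 262.0, 93.0, 76.0], [0.604, 0.154, 0.03]), (0.2, [492.0, 207.0, 48.0, 72.0], [0.458, 0.367, 0.03])]
brush [(0.92, [489.0, 208.0, 52.0, 75.0], [0.462, 0.362, 0.03])]
```

View pics/top0.png

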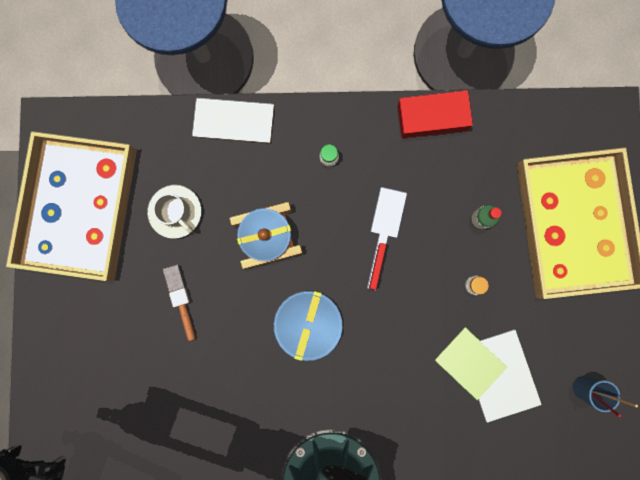

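View pics/scene0.png

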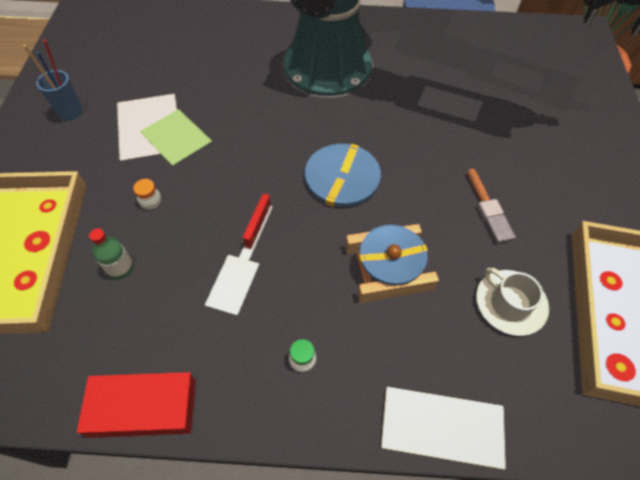

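The top view shows the smaller dish on the rack at (265,236), with the marble on it. The look-alike at (306,326) is larger. The lifter is at (387,239) with its blade pointing away from the robot. The scene view agrees. Next I'll take closer wrist views.

```bash
cat >> h.py <<'E'
def Rd(yaw,flip=False):
    c,s=np.cos(yaw+np.pi*flip),np.sin(yaw+np.pi*flip)
    return np.array([[c,s,0],[s,-c,0],[0,0,-1.]])
E
python3 - <<'E'
from h import *
print(current_ee_rot().round(3).tolist(),current_joints())
for p,y in(([.55,-.14,.30],-.18),([.6,.05,.1],1.4),([.5,.155,.2],-.17),([.5,.155,.2],.17)):
    for f in(0,1):
        q=ik(p,Rd(y,f)); print(p,y,f,None if q is None else np.round(q,2).tolist())
move_to([.56,.12,.36],Rd(0.))
s=snap('wrist','w1.png'); print(-s['R'].T@s['t'],s['R'].round(2).tolist())
move_to([.52,-.14,.36],Rd(-.18))
s=snap('wrist','w2.png'); print(-s['R'].T@s['t'],current_time())
E
```

```text
[[-0.971, 0.239, -0.0], [0.239, 0.971, -0.0], [0.0, -0.0, -1.0]] [ 1.21387870e+00  3.58792536e-01  1.51037938e+00 -1.03723564e-05
  1.27251724e+00 -1.15092099e-01]
[0.55, -0.14, 0.3] -0.18 0 [-0.37, 0.28, 1.52, -0.0, 1.34, 1.38]
[0.55, -0.14, 0.3] -0.18 1 [-0.37, 0.28, 1.52, -0.0, 1.34, -1.76]
[0.6, 0.05, 0.1] 1.4 0 [-0.03, 0.54, 1.66, -0.0, 0.95, 0.14]
[0.6, 0.05, 0.1] 1.4 1 None
[0.5, 0.155, 0.2] -0.17 0 [0.17, 0.31, 1.74, -0.0, 1.09, 1.91]
[0.5, 0.155, 0.2] -0.17 1 [0.17, 0.31, 1.74, -0.0, 1.09, -1.23]
[0.5, 0.155, 0.2] 0.17 0 [0.17, 0.31, 1.74, -0.0, 1.09, 1.57]
[0.5, 0.155, 0.2] 0.17 1 [0.17, 0.31, 1.74, -0.0, 1.09, -1.57]
[0.64330576 0.12104402 0.47673928] [[0.0, -1.0, -0.0], [-0.95, -0.0, 0.33], [-0.33, 0.0, -0.95]]
[ 0.60243268 -0.15386353  0.4769577 ] 4.475
```

View pics/w1.png

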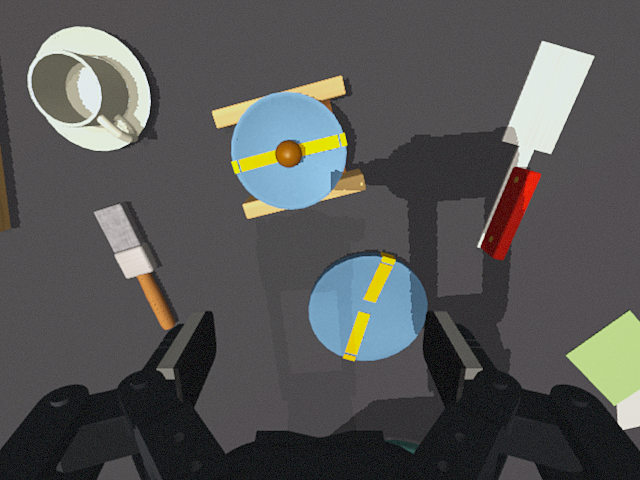

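View pics/w2.png

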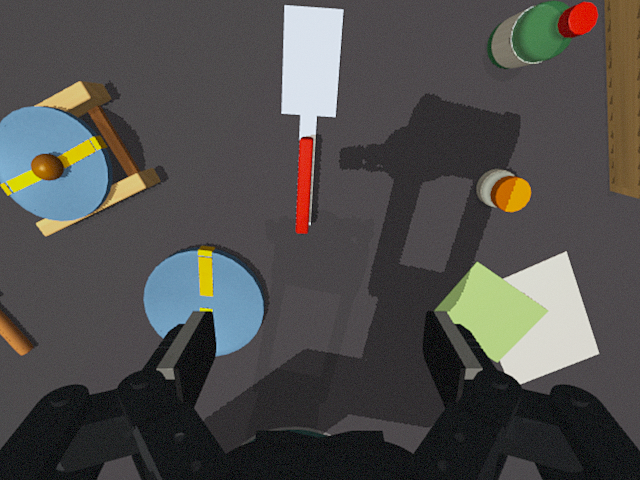

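w1 shows the rack and dish at about (288,150), with the rails running slightly up to the right. w2 shows the lifter blade from (284,5) to (336,117) and its handle from (306,137) to (302,233). Next I'll fit poses to these.

```bash
cat >> h.py <<'E'
from scipy.optimize import minimize
def poly_mask(s,polys):
    m=np.zeros((480,640),np.uint8)
    for P in polys:
        cv2.fillPoly(m,[np.round(np.array([proj(s,X) for X in P])*16).astype(np.int32)],1,cv2.LINE_8,4)
    return m
def rect(p,x0,x1,y0,y1,z):
    c,s=np.cos(p[2]),np.sin(p[2])
    return [[p[0]+c*x-s*y,p[1]+s*x+c*y,z] for x,y in((x0,y0),(x1,y0),(x1,y1),(x0,y1))]
def fit(s,mask,model,p0,valid=None,step=(.006,.006,.04)):
    mask=mask.astype(bool); p0=np.array(p0,float); v=np.ones_like(mask) if valid is None else valid
    def cost(p):
        m=poly_mask(s,model(p)).astype(bool)
        return 1-(m&mask&v).sum()/max(1,((m|mask)&v).sum())
    n=len(p0); S=np.vstack([p0]+[p0+np.eye(n)[i]*step[i] for i in range(n)])
    r=minimize(cost,p0,method='Nelder-Mead',options=dict(initial_simplex=S,xatol=1e-4,fatol=1e-4))
    return r.x,1-r.fun
def circ(p,r,z): return [[[p[0]+r*np.cos(a),p[1]+r*np.sin(a),z] for a in np.linspace(0,2*np.pi,72)]]
def near(s,X,rad):  # pixel disc around a world point
    m=np.zeros((480,640),np.uint8);cv2.circle(m,tuple(int(v) for v in proj(s,X)),rad,1,-1);return m.astype(bool)
def hsv(s): return [a.astype(int) for a in cv2.split(cv2.cvtColor(s['pixels'],cv2.COLOR_RGB2HSV))]
def dish_fit(s,c0,z=0):  # z: lift of dish; returns centre, stripe angle
    h,S,v=hsv(s); nr=near(s,[*c0,.05+z],100)
    blue=(h>95)&(h<125)&(S>80)&(v>60)&nr
    n,l,st,_=cv2.connectedComponentsWithStats(cv2.morphologyEx(blue.astype(np.uint8),cv2.MORPH_CLOSE,np.ones((17,17))))
    u0=proj(s,[*c0,.055+z]); k=l[int(u0[1]),int(u0[0])] or 1+np.argmax(st[1:,4])
    mk=np.zeros((480,640),np.uint8);cv2.fillPoly(mk,[cv2.convexHull(np.argwhere(l==k)[:,::-1].astype(np.int32))],1)
    c,q=fit(s,mk,lambda p:circ(p,.064,.0613+z),c0,step=(.006,.006))
    ye=(h>22)&(h<35)&(S>150)&(v>120)&(mk>0)
    P=[]
    for y,x in np.argwhere(ye):
        r=.03
        for _ in range(4): X=back(s,x,y,.05+z+r*np.tan(np.radians(10))); r=np.hypot(*(X[:2]-c))
        P.append(X[:2])
    P=np.array(P); w=np.linalg.svd(P-P.mean(0),full_matrices=False)[2][0]
    am=(h<22)&(S>120)&(mk>0); yy,xx=np.nonzero(am)
    mar=back(s,xx.mean(),yy.mean(),.065+z) if len(xx) else None
    return c,q,np.arctan2(*w[::-1])%np.pi,P.mean(0),mar
E
cat > m.py <<'E'
from h import *
s=snap('wrist'); h,S,v=hsv(s)
ov=s['pixels'].copy()
nr=near(s,[.64,-.155,.004],110)
mk=cv2.morphologyEx(((S<45)&(v>170)&nr).astype(np.uint8),cv2.MORPH_OPEN,np.ones((25,25)))
bl=lambda p:[rect(p,.05,.165,-.033,.033,.004)]
L,q=fit(s,mk,bl,[.54,-.135,-.18]); print('lifter',L.round(4),q)
hd=lambda p:[rect(p,-.09,.025,-.008,.008,.046)]
r=((h<8)|(h>172))&(S>150)&(v>90)&near(s,[.54,-.14,.03],90)
print('handle',fit(s,r,hd,L)[0].round(4), 'mean red at z.046',back(s,*np.argwhere(r)[:,::-1].mean(0),.04).round(4))
pl=bl(L)+hd(L)
np.save('L.npy',L)
for P in pl: cv2.polylines(ov,[np.round([proj(s,X) for X in P]).astype(np.int32)],True,(0,255,0),1)
cv2.imwrite('pics/ov2.png',ov[:,:,::-1])
move_to([.55,.14,.36],Rd(0.))
s=snap('wrist'); h,S,v=hsv(s); ov=s['pixels'].copy()
c,q,a,ym,mar=dish_fit(s,[.6,.155]); print('dish',c.round(4),q,'stripe',a,ym.round(4),'marble',mar.round(4))
tan=(h>10)&(h<24)&(S>50)&(S<150)&(v>190)&near(s,[.6,.155,.045],105)
tm=tan&~(poly_mask(s,circ(c,.067,.061))>0)
rm=lambda p:[rect(p,-.075,.075,y-.01,y+.01,.045) for y in(.055,-.055)]
K,q=fit(s,tm,rm,[c[0],c[1],np.pi/2+.2],valid=~(poly_mask(s,circ(c,.067,.061))>0)); print('rack',K.round(4),q)
np.save('K.npy',K)
for P in rm(K)+circ(c,.064,.0613): cv2.polylines(ov,[np.round([proj(s,X) for X in P]).astype(np.int32)],True,(0,255,0),1)
cv2.imwrite('pics/ov1.png',ov[:,:,::-1])
a=cv2.imread('pics/ov1.png')[40:340,100:500];b=cv2.imread('pics/ov2.png')[0:300,180:580]
cv2.imwrite('pics/ov.png',np.hstack([a,b])); print(current_time())
E
python3 m.py
```

```text
lifter [ 0.5523 -0.1275 -0.2375] 0.9791666666666666
handle [ 0.553  -0.1271 -0.2301] mean red at z.046 [ 0.5236 -0.12    0.04  ]
dish [0.5988 0.1557] 0.9807813201616524 stripe 1.8167015170031613 [0.5993 0.1551] marble [0.5994 0.1553 0.065 ]
rack [0.5992 0.1542 1.8209] 0.36318407960199006
5.6667
```

View pics/ov.png

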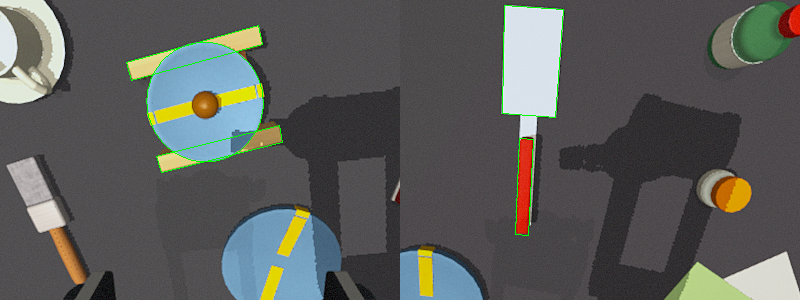

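The overlay matches the blade, handle, rails and dish rim well, so I'll grip the lifter.

```bash
cat > g.py <<'E'
from h import *
L=np.load('L.npy');K=np.load('K.npy');L[2]=-.234
set_gripper(.06)
move_to([L[0],L[1],.13],Rd(L[2]))
move_straight([L[0],L[1],.034],speed=.12)
set_gripper(0.,110); print('w',current_gripper_width(),current_finger_force())
move_straight([L[0],L[1],.16],speed=.1)
u=np.array([np.cos(K[2]),np.sin(K[2])]); p=np.array([.599,.1553])-u*.27
print(p,current_wrist_force())
move_to([*p,.16],Rd(K[2]))
s=snap('wrist','w3.png'); z=.16-.034
print('blade px',np.round([proj(s,X) for X in rect([*p,K[2]],.05,.165,-.033,.033,z+.004)]).tolist())
s=snap('scene','s3.png'); cv2.imwrite('pics/c3.png',np.hstack([cv2.imread('pics/w3.png')[:,:400],cv2.imread('pics/s3.png')[:,120:520]]))
print(current_gripper_width(),current_time())
E
python3 g.py
```

```text
w 0.014503479930728962 107.57029294967651
[ 0.66581775 -0.10630158] [ 0.5264086   0.92860408 -1.85615317]
blade px [[402.0, 202.0], [429.0, -165.0], [214.0, -165.0], [240.0, 202.0]]
0.014920608090668402 12.0167
```

View pics/c3.png

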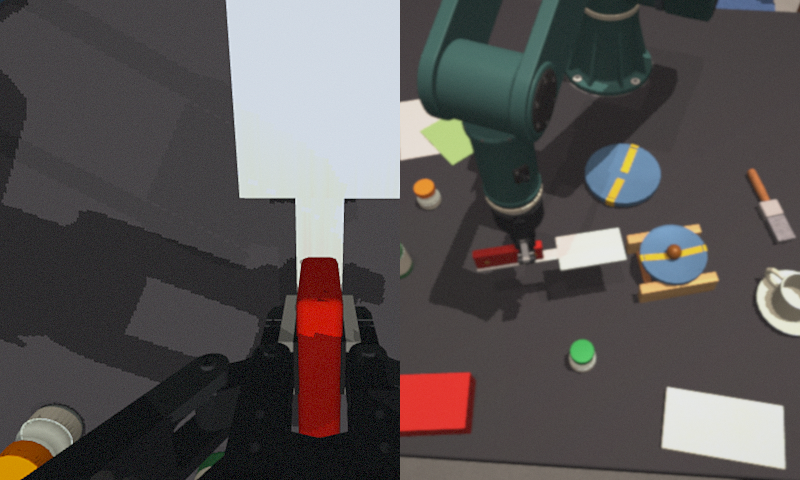

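The lifter is gripped straight: the blade's base edge is at row 197 and I predicted 202. Before inserting it I'll check the blade's pitch.

```bash
cat >> h.py <<'E'
def blade_lines(s,P,yaw,rows=(10,60,110,160)):
    """height and lateral/forward place of blade upper face in the lifter frame, from its known width (66 mm)"""
    h,S,v=hsv(s); m=(S<60)&(v>150); K=s['camera_matrix'];out=[]
    x=np.array([np.cos(yaw),np.sin(yaw),0]);y=np.array([-x[1],x[0],0])
    c=-s['R'].T@s['t']
    for r in rows:
        js=np.nonzero(m[r,100:560])[0]+100
        if len(js)<60: continue
        a,b=[s['R'].T@np.linalg.solve(K,[j,r,1.]) for j in(js[0]-.5,js[-1]+.5)]
        k=.066/np.linalg.norm(a-b); X=c+k*(a+b)/2-np.array(P)
        out.append([X@x,X@y,X[2]])
    return np.array(out)
E
python3 - <<'E'
from h import *
s=snap('wrist');K=np.load('K.npy')
o=blade_lines(s,current_position(),K[2]); print(o.round(4), np.polyfit(o[:,0],o[:,2],1),np.polyfit(o[:,0],o[:,1],1))
E
```

```text
[[ 0.1185  0.0004 -0.0309]
 [ 0.1026  0.0003 -0.0307]
 [ 0.0851 -0.0149  0.0385]
 [ 0.074  -0.0129  0.0291]] [-1.6997021   0.16303183] [ 0.37712421 -0.04263455]
```

The blade is level, with its upper face 31 mm below the TCP as expected. Now I'll insert it and lift gently.

```bash
python3 - <<'E'
from h import *
K=np.load('K.npy');C=np.array([.5991,.1554]);u=np.array([np.cos(K[2]),np.sin(K[2])])
p0=C-u*.27;p1=C-u*.105
move_straight([*p0,.058],speed=.08)
print('stop' ,move_straight([*p1,.058],speed=.05,threshold=6),current_position(),current_wrist_force())
if np.linalg.norm(current_position()[:2]-p1)>.003: raise SystemExit
move_straight([*p1,.072],speed=.03)
move_straight([*p1,.084],speed=.012)
print(current_wrist_force(),current_ft_torque())
snap('scene','s4.png'); s=snap('wrist','w4.png')
d=dish_fit(s,C,.008); print([np.round(x,4) for x in d],current_time())
cv2.imwrite('pics/c4.png',np.hstack([cv2.imread('pics/w4.png')[:,120:520],cv2.imread('pics/s4.png')[:,200:600]]))
E
```

```text
stop False [0.62513509 0.05356764 0.05801784] [-0.31538481  0.44546573 -1.66172522]
[-0.17642005  0.50698582 -3.6921511 ] [-0.22296485 -0.08687189 -0.0364267 ]h.py:50: RuntimeWarning: Mean of empty slice.
  P=np.array(P); w=np.linalg.svd(P-P.mean(0),full_matrices=False)[2][0]
  ret = ret.dtype.type(ret / rcount)
Traceback (most recent call last):
  File "h.py", line 50, in dish_fit
    P=np.array(P); w=np.linalg.svd(P-P.mean(0),full_matrices=False)[2][0]
                     ~~~~~~~~~~~~~^^^^^^^^^^^^^^^^^^^^^^^^^^^^^^^^^
numpy.linalg.LinAlgError: 1-dimensional array given. Array must be at least two-dimensional
```

```bash
python3 - <<'E'
import cv2,numpy as np
cv2.imwrite('pics/c4.png',np.hstack([cv2.imread('pics/w4.png')[:,120:520],cv2.resize(cv2.imread('pics/s4.png')[150:390,260:460],(400,480))]))
E
```

```text
(no output)
```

View pics/c4.png

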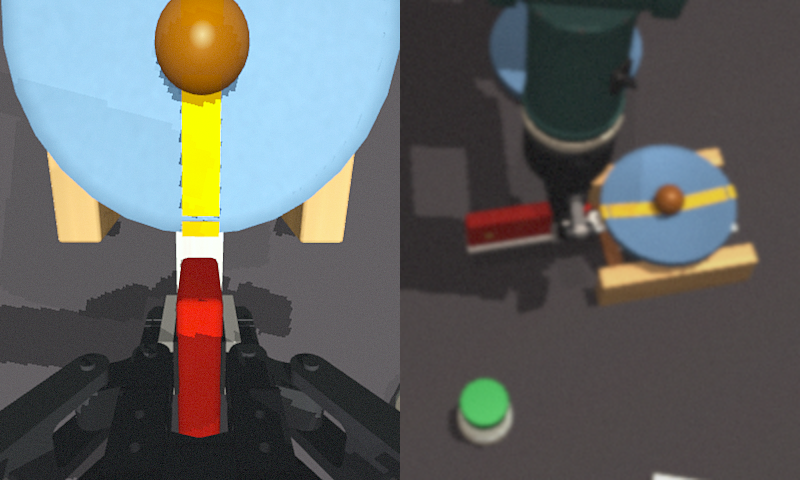

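The dish sits centred on the blade with the marble in the middle, and it's clear of the rails. Next comes the lift to 10 cm and the quarter turn about the dish centre.

```bash
python3 - <<'E'
from h import *
print(current_time())
K=np.load('K.npy');C=np.array([.5991,.1554])
pose=lambda y,z:np.array([C[0]-.105*np.cos(y),C[1]-.105*np.sin(y),z])
Z=.178
ys=K[2]-np.linspace(0,np.pi/2,8)
for y in ys: assert ik(pose(y,Z),Rd(y)) is not None
move_straight(pose(K[2],Z),speed=.035)
print(current_time(),current_wrist_force())
for y in ys[1:]:
    move_straight(pose(y,Z),Rd(y),speed=.018)
print(current_time(),current_wrist_force(),current_ee_rot().round(3).tolist(),current_position())
sleep(.3)
snap('top','t5.png');s=snap('scene','s5.png');w=snap('wrist','w5.png')
a=cv2.imread('pics/t5.png')[160:310,180:355];b=cv2.imread('pics/s5.png')[130:340,290:500]
cv2.imwrite('pics/c5.png',np.hstack([cv2.resize(a,(400,343))[:340],cv2.resize(b,(340,340))]))
for c in('scene','top'):
    try:
        d=dish_fit(snap(c),C,.102); print(c,[np.round(x,4) for x in d],'want',K[2]-np.pi/2)
    except Exception as e: print(c,e)
E
```

```text
18.8083
21.6417 [-1.07239467 -0.33975027 -2.76328452]
31.85 [-0.48602408 -0.43910528 -3.20510749] [[0.969, 0.248, 0.0], [0.248, -0.969, -0.0], [0.0, 0.0, -1.0]] [0.49742815 0.12933743 0.17800584]
scene [array([0.5991, 0.1503]), np.float64(0.463), np.float64(0.6291), array([0.5549, 0.112 ]), array([0.562 , 0.1036, 0.167 ])] want 0.25007141744832717
top [array([0.5995, 0.1545]), np.float64(0.8269), np.float64(0.2557), array([0.6136, 0.1587]), array([0.5994, 0.1546, 0.167 ])] want 0.25007141744832717
```

View pics/c5.png

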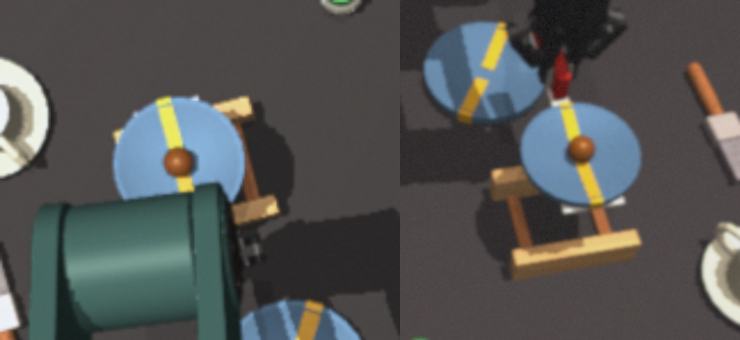

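View pics/w5.png

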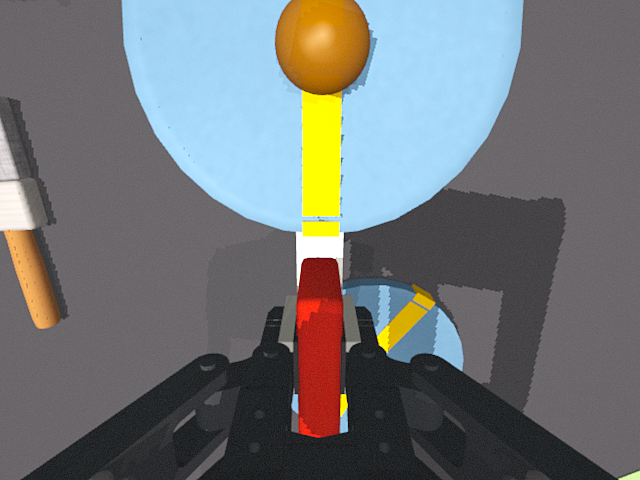

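The stripe is at 0.256 rad and square to the rails would be 0.250. The dish is level and centred over the rack, with the marble in the middle, so I'm handing in.

```bash
python3 - <<'E'
from h import *
sleep(.7); print(np.abs(current_joint_vel()).max(),current_time()); print(sign_off())
E
```

```text
0.0024536762835296083 33.1
the job is handed in; nothing more can be done
None
```

The job is handed in at 33 s: the dish is held still and level on the lifter, about 10 cm above the rack, with its yellow stripe within about 0.01 rad of square across the rails and the marble in the middle.

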